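# Put the pipette away in its covered tray

### The arm

A 6-joint arm with a two-finger parallel gripper is mounted at the origin on the work surface. World frame = base frame: x ahead of the robot, y to its left, z up, the work surface at z = 0. Lengths are in m, angles in rad, forces in N, time in s.
With the tool pointing down it reaches from about 0.375 to 0.9 m from the base axis. Payload 3.1 kg.
Tool frame: the origin (TCP) lies midway between the tips of the shut fingers; the grasp point (between the pads) lies 19 mm behind it (manip.pinch_z is the distance from the TCP to the grasp point, in m); z points along the fingers, y is the line along which they close (so a half turn about z gives the same grasp; the last joint's range is limited). The gripper opens to 85 mm and grips with 20 to 120 N. Pads are 22 mm wide; open, the fingers measure 114 mm over their backs; the gripper's body (76 mm by 85 mm) begins 54 mm behind the grasp point. The pads swing forward as they close: fully open they stand 13 mm farther back than shut.
Start: joints at [0.96, 0.527, 1.433, -0, 1.181, -0.178], TCP at [0.262, 0.567, 0.231] pointing down, gripper open.
Joint ranges: [-3.08, 3.08], [-0.75, 2.2], [0.22, 2.44], [-1.43, 4.57], [0, 2.65], [-2.85, 2.85]. Speed limits (rad/s): [2.79, 2.79, 3.14, 3.14, 3.14, 3.14].

### API

Orientations are given as a unit quaternion [x, y, z, w].
In Python, from station import manip, viewer, ticket gives the robot as it stands.
- The arm moves only by the shell command python3 -m creep 'ROWS' [FORCE]. ROWS is JSON, a list of rows, each an object with "slide": the shift along the tool's x, y, z in cm, a list of three; "angular": the turn, a rotation vector about the tool's x, y, z in rad, a list of three; "claw": the opening, from -1 (shut) to 1 (fully open). A call has 1 to 10 rows; each row shifts and turns the commanded pose from where the row before left it, along the tool's axes as they then stand; what a row does not reach is not made up. A row lasts 1/12 s, in which the tool goes at most 41.7 mm and 7.16 degrees, less where a joint would pass 70% of its speed; a pose out of reach is approached as far as the arm can. A call with a gripper value outside its range is refused whole. The fingers move at their own pace and stop on an object; FORCE is the grip in N (left out, the last holds). Time passes only in rows, so rows that do not move let the fingers close. It gives the time, the measured TCP pose, the force, the opening and the grip force at its end, in the units of the state.
- manip.sense(): the state, without advancing time (a new reading comes with each control period).
- viewer.snapshot(name): name is "scene" or "side" or "wrist"; returns the picture (420x560x3 uint8, blue, green, red); there is no depth.
- viewer.calibration(name): a dict with "fov_y" (degrees; the focal length in pixels is half the picture's height over the tangent of half this angle, whatever the lens; pixels are square), "cx", "cy" (the principal point, pixels), "k1" (the pictures are not rectified: a ray, as slopes to the right and down, at radius r is drawn at 1 + k1 r^2 times it, then the intrinsics apply), "T" (4x4, takes a point from camera to world coordinates); the wrist camera has in their place "tool_from_camera" (4x4, takes a point from camera to tool coordinates, whose origin is the TCP and whose axes are the flange's). Camera axes: x right, y up, looking along -z (the intrinsics and any distortion apply to the point x, -y, -z); pixel columns grow to the right and rows downward; lengths in m; the calibration is good to about 2 mm. A picture is of the moment at which its call begins: read the wrist's pose just before it. calibration takes no time and is no camera call.
- ticket.sign_off(): hands the job in; it is judged then, once.
The state is a dict: "t": time; "q": joint angles; "qd": joint speeds; "tau": joint torques, N m; "tcp_pos": TCP position; "tool_rot": TCP orientation; "force": force on the tool from outside, world axes, zero at the start; "ft_torque": the same for the moment, N m; "finger_gap": opening from 0.0 (shut) to 1.0 (fully open); "gripper_force": force on a finger pad.
Only numpy, scipy, OpenCV 4.12 (cv2) and the standard library are available. Lean on these libraries where they do the work, as an engineer would, in place of code of your own. Each camera call takes 0.05 s, during which the arm holds its last target. There are 200 camera calls.

### The job

Put the pipette away in its tray: slide the flat cover open, lay the pipette gently into the two cradles in the compartment with its handle in the wide cradle and its thin shaft in the narrow one, then slide the cover fully shut over it. Leave the dishes, the wash bottle and the jar where they are.

Things in the scene. Friction and masses are not known exactly. Their poses are not given: they have to be found in the camera images.
- tray: White plastic tray fixed to the bench, 240 (x) x 236 (y) mm, origin at the centre of its underside. Its -y half is an open compartment: inside 220 mm along x, y -112 to -3 mm, floor at 6 mm, wall tops at 62 mm. Its +y half is a closed deck 62 mm high. Aluminium rails, tops at 74 mm, run along y on both edges (|x| 110 to 120 mm) and carry the cover.
- wide_cradle (a point): Seat of the grey wide cradle in the compartment, for the handle: tray x -66, y -59, z 14 mm (tray's axes). 12 mm thick along x, gap 33 mm across y, flared cheeks up to 31 mm above the bench.
- narrow_cradle (a point): Seat of the grey narrow cradle, for the thin shaft: tray x +43, y -59, z 19 mm (tray's axes). 12 mm thick along x, gap 21 mm across y, flared cheeks up to 35 mm above the bench.
- seat (a point): Where the pipette's origin lies when it is seated in both cradles: tray x 0, y -59, z 14 mm. Tray's axes: the pipette lies along the tray's x, tip to +x, hook up.
- cover (a joint): The flat aluminium cover, 230 x 112 x 6 mm, its top 69.5 mm above the bench. Joint value in m: 0 fully shut over the compartment, growing as it slides along the tray's +y onto the deck, 0.112 fully open. It stays where it is left; about 2 N moves it.
- cover_grip (a point): Middle of the top edge of the cover's grip rib (tray's axes): a grey plastic rib on the middle of the cover, 80 mm long (x), 14 mm thick (y), 30 mm tall, its top 99.5 mm above the bench. With the cover shut it is at tray x 0, y -59 mm.
- pipette: Laboratory pipette, 190 mm long, 150 g, lying on the bench along its x, tip to +x; origin under its middle, z up. White handle x -80 to +25 mm, 28 mm wide (y), 26 mm high, best gripped across y at x -27 mm; black finger hook 10 mm high on top at x -78 to -60 mm; push-button to x -95 mm; white shaft 16 mm in diameter, x 25 to 70 mm, its axis 13 mm up, then a thin cone.
- pipette_tip (a point): End of the pipette's tip, at x +95, z +13 mm in the pipette's frame.
- dishes: Bystander: stack of three petri dishes, 90 mm in diameter, 45 mm high; origin at the centre of the underside.
- wash_bottle: Bystander: white squeeze wash bottle with a bent spout, 70 mm in diameter, 203 mm high; origin at the centre of the underside.
- jar: Bystander: white jar, 68 mm in diameter, 100 mm high; origin at the centre of the underside.

How it is judged:
At the end, for the whole second after the job is handed in: Pipette at rest in both cradles, hook up, tip at the narrow cradle: origin within 16 mm of the seat point along the tray, 5 mm across, -4 to +5 mm in height, turned under 0.08 rad from the tray's x axis, tilted under 0.12 rad; cover shut to within 5 mm and still (x of pipette in the frame of seat between -0.016 and 0.016 m and y of pipette in the frame of seat between -0.005 and 0.005 m and z of pipette in the frame of seat between -0.004 and 0.005 m and angle between the x axis of pipette and the x axis of tray, either way round below 0.08 rad and x of pipette_tip in the frame of seat above 0.07 m and angle between pipette's own z axis and vertical below 0.12 rad and linear speed of pipette below 0.02 m/s and value of joint cover below 0.005 m and velocity of joint cover between -0.01 and 0.01 m/s); the robot touches nothing.
It fails at once if the pipette is dropped or pressed hard on the tray or its cover (over 30 N) (contact force between pipette and tray above 30 N).
It fails at once if the dishes, the wash bottle or the jar are shifted by more than 30 mm (distance of any of dishes, wash_bottle, jar from where it was at the start of the episode above 0.03 m).
It also fails if it takes over 64 s, if anything falls off the work surface, if the arm or the gripper's body presses on something with over 40 N, if the wrist force passes 120 N, or if a joint passes its speed limit or range.

## Working session

There is one attempt and no reset: what is moved stays moved. The work goes in short steps, Python scripts to look and compute and a shell command to move; the robot and the scene stay as the last step left them, time stands still between calls to the robot, and variables do not carry over. Pictures are saved under pics/ and viewed, at most 12 in all, crops included, and the job is handed in when it is done.

```bash
mkdir -p pics; cat > h.py <<'E'
import numpy as np, cv2
from scipy.spatial.transform import Rotation as R
from station import manip, viewer, ticket
def K(c):
    f=210/np.tan(np.radians(c["fov_y"])/2); return np.array([[f,0,c["cx"]],[0,f,c["cy"]],[0,0,1.]])
def T(name,s=None):
    c=viewer.calibration(name)
    if "T" in c: return np.array(c["T"])
    s=s or manip.sense(); M=np.eye(4); M[:3,:3]=R.from_quat(s["tool_rot"]).as_matrix(); M[:3,3]=s["tcp_pos"]
    return M@np.array(c["tool_from_camera"])
def ray(name,uv,s=None):
    c=viewer.calibration(name); n=cv2.undistortPoints(np.array(uv,float).reshape(-1,1,2),K(c),np.array([c["k1"],0,0,0.])).reshape(-1,2)
    M=T(name,s); d=np.c_[n[:,0],-n[:,1],-np.ones(len(n))]@M[:3,:3].T
    return M[:3,3],d
def plane(name,uv,z,s=None):
    o,d=ray(name,uv,s); return o+d*((z-o[2])/d[:,2])[:,None]
def proj(name,P,s=None):
    c=viewer.calibration(name); M=np.linalg.inv(T(name,s)); p=np.atleast_2d(P)@M[:3,:3].T+M[:3,3]
    p=p*[1,-1,-1]; return cv2.projectPoints(p,np.zeros(3),np.zeros(3),K(c),np.array([c["k1"],0,0,0.]))[0].reshape(-1,2)
E
python3 - <<'E'
from h import *
s=manip.sense(); print(s["tool_rot"],s["finger_gap"])
for n in ["scene","side","wrist"]:
    cv2.imwrite(f"pics/{n}0.png",viewer.snapshot(n)); print(n,T(n,s).round(3).tolist(),viewer.calibration(n)["k1"])
E
```

```text
[ 2.14694918e-01  9.76680580e-01 -9.86754370e-04 -4.03723585e-04] 0.9991060646210465
scene [[0.465, -0.732, 0.498, 1.365], [0.885, 0.383, -0.265, -0.421], [0.003, 0.564, 0.826, 1.401], [0.0, 0.0, 0.0, 1.0]] -0.041556700342593504
side [[0.87, 0.383, -0.311, 0.124], [-0.493, 0.687, -0.534, -0.799], [0.009, 0.618, 0.786, 1.283], [0.0, 0.0, 0.0, 1.0]] 0.013185388995280318
wrist [[0.419, -0.871, -0.256, 0.197], [0.908, 0.402, 0.12, 0.598], [-0.001, -0.283, 0.959, 0.374], [0.0, 0.0, 0.0, 1.0]] -0.08084187890518825
```

View pics/scene0.png

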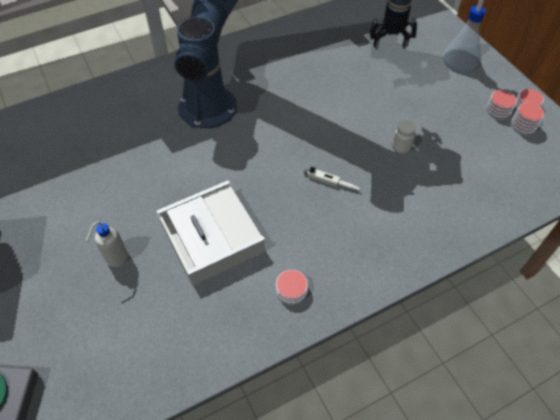

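View pics/side0.png

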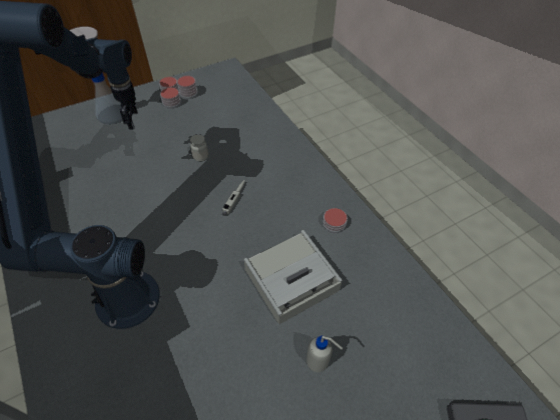

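Scene: tray around (210,230), rib (200,230), pipette (332,180), dishes (292,287), bottle (112,245), jar (404,137). Side: pipette (234,198), tray (292,275). Enlarging both.

```bash
python3 - <<'E'
from h import *
a=cv2.imread("pics/scene0.png");b=cv2.imread("pics/side0.png")
f=lambda i,x,y,w,h,k:cv2.resize(i[y:y+h,x:x+w],(w*k,h*k),interpolation=cv2.INTER_CUBIC)
A=f(a,145,170,133,110,3);B=f(b,225,225,133,110,3);C=f(a,290,155,80,50,5)[:,:399];D=f(b,200,170,80,50,5)[:,:399]
cv2.imwrite("pics/crop0.png",np.vstack([np.hstack([A,B]),np.hstack([C,D])]))
for n,uv,z in [("scene",[[200,230]],.0995),("side",[[299,274]],.0995),("scene",[[305,171],[359,190]],.013),("side",[[225,212],[244,183]],.013),("scene",[[292,287]],.045),("side",[[335,219]],.045),("scene",[[404,127],[102,230]],.1),("side",[[200,142]],.1)]:
    print(n,uv,plane(n,uv,z).round(3).tolist())
E
```

```text
scene [[200, 230]] [[0.535, -0.24, 0.099]]
side [[299, 274]] [[0.518, -0.245, 0.099]]
scene [[305, 171], [359, 190]] [[0.428, 0.166, 0.013], [0.576, 0.281, 0.013]]
side [[225, 212], [244, 183]] [[0.437, 0.171, 0.013], [0.569, 0.271, 0.013]]
scene [[292, 287]] [[0.791, -0.08, 0.045]]
side [[335, 219]] [[0.775, -0.084, 0.045]]
scene [[404, 127], [102, 230]] [[0.477, 0.507, 0.1], [0.405, -0.489, 0.1]]
side [[200, 142]] [[0.481, 0.493, 0.1]]
```

View pics/crop0.png

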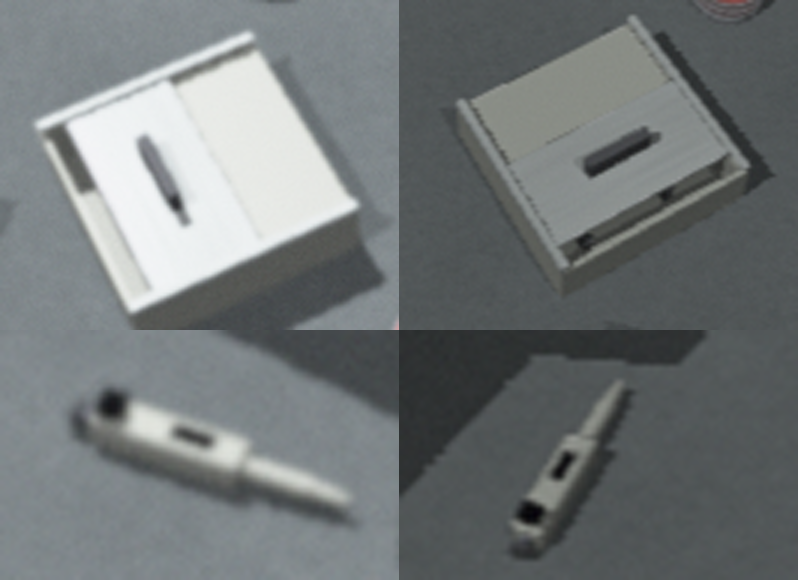

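Crops: tray cover is part open (~25 mm), the rib sits in the middle of the cover; pipette is hook up with its tip to the far end (+x,+y). Compute the tray frame roughly and plan a wrist look.

```bash
python3 - <<'E'
from h import *
A=np.array([[40,125],[252,38],[357,206],[133,308]])/3+[145,170]
B=np.array([[565-399,268],[462-399,103],[632-399,20],[745-399,168]])/3+[225,225]
p=plane("scene",A,.074);q=plane("side",B,.074)
print(p.round(3).tolist(),q.round(3).tolist());
for x in(p,q):print(x.mean(0).round(3),[np.linalg.norm(x[i]-x[i-1]).round(3) for i in range(4)])
rA=plane("scene",np.array([[143,138],[183,222]])/3+[145,170],.0995);rB=plane("side",np.array([[588-399,165],[655-399,132]])/3+[225,225],.0995);print(rA.round(3),rB.round(3))
s=manip.sense();M=R.from_quat(s["tool_rot"]).as_matrix();print(M.round(3))
c=viewer.calibration("wrist");print(np.round(c["tool_from_camera"],3).tolist(),c["fov_y"])
E
```

```text
[[0.402, -0.322, 0.074], [0.401, -0.09, 0.074], [0.631, -0.085, 0.074], [0.634, -0.317, 0.074]] [[0.402, -0.327, 0.074], [0.398, -0.097, 0.074], [0.627, -0.092, 0.074], [0.631, -0.322, 0.074]]
[ 0.517 -0.204  0.074] [np.float64(0.232), np.float64(0.232), np.float64(0.23), np.float64(0.232)]
[ 0.514 -0.209  0.074] [np.float64(0.229), np.float64(0.23), np.float64(0.228), np.float64(0.23)]
[[ 0.481 -0.241  0.099]
 [ 0.586 -0.244  0.099]] [[ 0.475 -0.247  0.099]
 [ 0.56  -0.247  0.099]]
[[-0.908  0.419 -0.001]
 [ 0.419  0.908 -0.001]
 [ 0.    -0.002 -1.   ]]
[[-0.0, 0.959, 0.283, 0.072], [1.0, 0.0, -0.001, 0.001], [-0.001, 0.283, -0.959, -0.144], [0.0, 0.0, 0.0, 1.0]] 58.10638902244929
```

```bash
cat >> h.py <<'E'
def plan(pos,yaw,n):
    """rows from the measured pose to pos (m), tool x at yaw (deg), tool down; n equal rows (turn spread evenly)"""
    s=manip.sense(); M=R.from_quat(s["tool_rot"]); G=R.from_euler("z",yaw,degrees=True)*R.from_euler("x",180,degrees=True)
    w=(M.inv()*G).as_rotvec(); d=(np.array(pos)-s["tcp_pos"])/n*100
    for i in range(n): print(((M*R.from_rotvec(w*i/n)).inv().apply(d)).round(2).tolist(),end=" ")
    print("ang",(w/n).round(4).tolist(),"err",s["tcp_pos"],"pinch",manip.pinch_z)
E
python3 - <<'E'
from h import *
plan((.50,.22,.231),180,16)
E
```

```text
[-2.26, -1.34, -0.0] [-2.22, -1.4, -0.0] [-2.18, -1.46, -0.0] [-2.14, -1.52, -0.0] [-2.1, -1.58, -0.0] [-2.06, -1.64, -0.0] [-2.01, -1.69, -0.0] [-1.97, -1.75, -0.0] [-1.92, -1.8, -0.0] [-1.87, -1.85, -0.0] [-1.82, -1.9, -0.0] [-1.77, -1.95, -0.0] [-1.71, -1.99, -0.0] [-1.66, -2.04, -0.0] [-1.6, -2.08, -0.0] [-1.55, -2.13, -0.0] ang [-0.0001, -0.0, -0.0271] err [0.26178762 0.56690569 0.23055056] pinch 0.0187
```

```bash
python3 -m creep '[{"slide":[-2.3,-1.3,0],"angular":[0,0,-0.027],"claw":1},{"slide":[-2.2,-1.4,0],"angular":[0,0,-0.027],"claw":1},{"slide":[-2.2,-1.5,0],"angular":[0,0,-0.027],"claw":1},{"slide":[-2.1,-1.5,0],"angular":[0,0,-0.027],"claw":1},{"slide":[-2.1,-1.6,0],"angular":[0,0,-0.027],"claw":1},{"slide":[-2.1,-1.6,0],"angular":[0,0,-0.027],"claw":1},{"slide":[-2,-1.7,0],"angular":[0,0,-0.027],"claw":1},{"slide":[-2,-1.7,0],"angular":[0,0,-0.027],"claw":1}]' && python3 -m creep '[{"slide":[-1.9,-1.8,0],"angular":[0,0,-0.027],"claw":1},{"slide":[-1.9,-1.9,0],"angular":[0,0,-0.027],"claw":1},{"slide":[-1.8,-1.9,0],"angular":[0,0,-0.027],"claw":1},{"slide":[-1.8,-1.9,0],"angular":[0,0,-0.027],"claw":1},{"slide":[-1.7,-2,0],"angular":[0,0,-0.027],"claw":1},{"slide":[-1.7,-2,0],"angular":[0,0,-0.027],"claw":1},{"slide":[-1.6,-2.1,0],"angular":[0,0,-0.027],"claw":1},{"slide":[-1.6,-2.1,0],"angular":[0,0,-0.027],"claw":1},{"slide":[0,0,0],"angular":[0,0,0],"claw":1},{"slide":[0,0,0],"angular":[0,0,0],"claw":1}]'; python3 - <<'E'
from h import *
s=manip.sense(); im=viewer.snapshot("wrist"); cv2.imwrite("pics/w1.png",im); np.save("s1.npy",s,allow_pickle=True)
plan((.515,-.24,.231),180,20)
E
```

```text
t: 0.82
tcp_pos: [0.3821, 0.3933, 0.2311]
tool_rot: [0.107, 0.994, -0.0, -0.0]
force: [0.5, 0.7, -0.1]
finger_gap: 1.001
gripper_force: 0.0
t: 1.65
tcp_pos: [0.5024, 0.2204, 0.231]
tool_rot: [0.002, 1.0, 0.0, -0.0]
force: [-0.6, 0.5, -0.9]
finger_gap: 0.995
gripper_force: 0.0
[-0.07, -2.31, -0.0] [-0.07, -2.31, -0.0] [-0.07, -2.31, -0.0] [-0.07, -2.31, -0.0] [-0.07, -2.31, -0.0] [-0.07, -2.31, -0.0] [-0.07, -2.31, -0.0] [-0.07, -2.31, -0.0] [-0.07, -2.31, -0.0] [-0.07, -2.31, -0.0] [-0.07, -2.31, -0.0] [-0.07, -2.31, -0.0] [-0.07, -2.31, -0.0] [-0.07, -2.31, -0.0] [-0.07, -2.31, -0.0] [-0.07, -2.31, -0.0] [-0.07, -2.31, -0.0] [-0.07, -2.31, -0.0] [-0.07, -2.31, -0.0] [-0.07, -2.31, -0.0] ang [0.0, -0.0001, -0.0001] err [0.50149639 0.22119943 0.23099992] pinch 0.0187
```

View pics/w1.png

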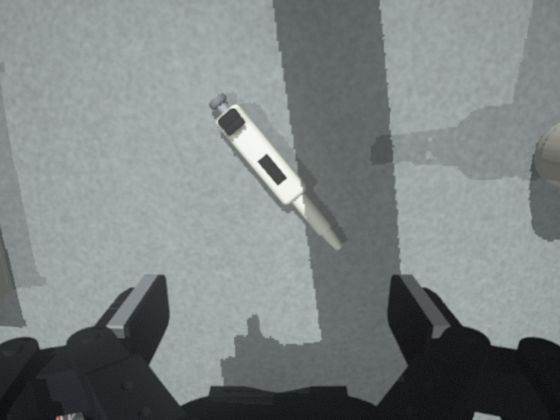

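Wrist: pipette clearly seen, button end (220,100), hook (231,121), handle end ≈(292,200), tip (340,248), hook up. Measure it, and move on above the tray.

```bash
python3 - <<'E'
from h import *
im=cv2.imread("pics/w1.png"); s=np.load("s1.npy",allow_pickle=True).item()
p=plane("wrist",[[217,97],[340,248]],.013,s); d=p[1]-p[0]; print("ends",p.round(4).tolist(),np.linalg.norm(d),np.degrees(np.arctan2(d[1],d[0])), p.mean(0))
hsv=cv2.cvtColor(im,cv2.COLOR_BGR2HSV); roi=np.zeros(im.shape[:2],np.uint8); roi[85:260,200:360]=1
m=((im.min(2)>195)&(roi>0)).astype(np.uint8)*255
m=cv2.morphologyEx(m,cv2.MORPH_CLOSE,np.ones((5,5)));m=cv2.morphologyEx(m,cv2.MORPH_OPEN,np.ones((13,13)))
c=max(cv2.findContours(m,0,1)[0],key=cv2.contourArea); r=cv2.minAreaRect(c); q=plane("wrist",cv2.boxPoints(r),.022,s)
print("handle",r,q.round(4).tolist(),[np.linalg.norm(q[i]-q[i-1]).round(4) for i in range(4)],q.mean(0))
dk=((im.max(2)<60)&(roi>0)).astype(np.uint8)
for c in cv2.findContours(dk,0,1)[0]:
    if cv2.contourArea(c)>60:
        u=cv2.minAreaRect(c)[0]; print("dark",u,plane("wrist",[u],.026,s).round(4),plane("wrist",[u],.036,s).round(4))
E
python3 -m creep '[{"slide":[0,-2.3,0],"angular":[0,0,0],"claw":1},{"slide":[0,-2.3,0],"angular":[0,0,0],"claw":1},{"slide":[0,-2.3,0],"angular":[0,0,0],"claw":1},{"slide":[0,-2.3,0],"angular":[0,0,0],"claw":1},{"slide":[0,-2.3,0],"angular":[0,0,0],"claw":1},{"slide":[0,-2.3,0],"angular":[0,0,0],"claw":1},{"slide":[0,-2.3,0],"angular":[0,0,0],"claw":1},{"slide":[0,-2.3,0],"angular":[0,0,0],"claw":1},{"slide":[0,-2.3,0],"angular":[0,0,0],"claw":1},{"slide":[0,-2.3,0],"angular":[0,0,0],"claw":1}]' >/dev/null&& python3 -m creep '[{"slide":[0,-2.3,0],"angular":[0,0,0],"claw":1},{"slide":[0,-2.3,0],"angular":[0,0,0],"claw":1},{"slide":[0,-2.3,0],"angular":[0,0,0],"claw":1},{"slide":[0,-2.3,0],"angular":[0,0,0],"claw":1},{"slide":[0,-2.3,0],"angular":[0,0,0],"claw":1},{"slide":[0,-2.3,0],"angular":[0,0,0],"claw":1},{"slide":[0,-2.3,0],"angular":[0,0,0],"claw":1},{"slide":[0,-2,0],"angular":[0,0,0],"claw":1},{"slide":[0,0,0],"angular":[0,0,0],"claw":1},{"slide":[0,0,0],"angular":[0,0,0],"claw":1}]'; python3 - <<'E'
from h import *
s=manip.sense(); im=viewer.snapshot("wrist"); cv2.imwrite("pics/w2.png",im); np.save("s2.npy",s,allow_pickle=True)
E
```

```text
ends [[0.4268, 0.1655, 0.013], [0.5767, 0.285, 0.013]] 0.19177223090269552 38.57143478722731 [0.50172521 0.22525537 0.013     ]
handle ((253.0, 143.5), (29.0, 30.0), 90.0) [[0.4555, 0.185, 0.022], [0.4557, 0.2125, 0.022], [0.4824, 0.2122, 0.022], [0.4822, 0.1841, 0.022]] [np.float64(0.0267), np.float64(0.0275), np.float64(0.0267), np.float64(0.0281)] [0.46895918 0.19845978 0.022     ]
t: 3.37
tcp_pos: [0.5014, -0.1888, 0.2311]
tool_rot: [0.001, 1.0, 0.001, -0.0]
force: [0.1, 0.6, 0.5]
finger_gap: 0.997
gripper_force: 0.0
```

View pics/w2.png

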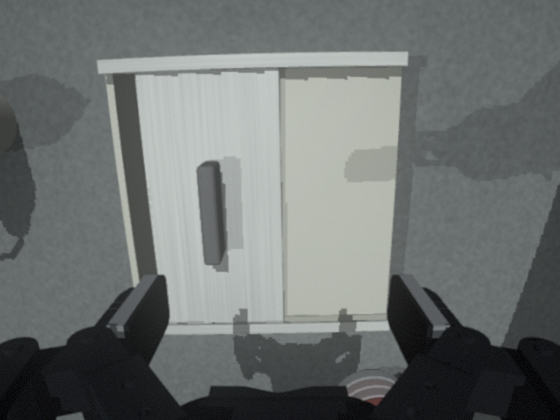

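Wrist view: rails' outer edges at about (98,61)-(408,52) and (165,334)-(388,331), cover edge left x≈140, right x≈282, rib top from (197..219,163) to (203..224,263). Measure.

```bash
python3 - <<'E'
from h import *
im=cv2.imread("pics/w2.png"); s=np.load("s2.npy",allow_pickle=True).item(); g=cv2.cvtColor(im,cv2.COLOR_BGR2GRAY).astype(int)
for v in (185,215,245): print(v,g[v,190:245].tolist())
print(g[150:175,208].tolist(),g[255:275,212].tolist())
for u in(200,280,360): print(u,g[45:80,u].tolist(), g[315:340,u].tolist())
for v in(60,): print(g[v,90:110].tolist(),g[v-4,400:416].tolist())
print(g[326,155:175].tolist(),g[326,380:400].tolist())
P=lambda uv,z:plane("wrist",uv,z,s).round(4).tolist()
print("outer rail",P([[98,61],[408,52],[388,332],[165,334]],.074)); print("rib",P([[198,163],[216,163],[203,263],[221,263]],.0995)); print("cover edges",P([[143,200],[282,200]],.0695))
E
```

```text
185 [192, 196, 198, 197, 197, 197, 189, 163, 116, 104, 106, 111, 110, 111, 109, 109, 107, 108, 110, 108, 108, 106, 101, 93, 84, 77, 69, 66, 66, 67, 74, 88, 100, 101, 111, 139, 162, 168, 168, 169, 169, 170, 169, 168, 167, 169, 168, 169, 168, 168, 170, 181, 190, 190, 189]
215 [190, 191, 192, 190, 194, 198, 196, 195, 191, 170, 127, 103, 103, 107, 108, 109, 109, 106, 107, 108, 106, 106, 103, 104, 101, 93, 85, 75, 65, 62, 63, 67, 74, 88, 100, 111, 138, 162, 165, 166, 165, 166, 166, 167, 166, 165, 166, 165, 167, 166, 166, 169, 179, 190, 190]
245 [188, 188, 186, 190, 187, 190, 190, 194, 194, 193, 191, 185, 160, 114, 99, 106, 109, 105, 107, 107, 107, 105, 105, 106, 104, 104, 102, 94, 87, 77, 68, 66, 66, 67, 76, 88, 104, 137, 161, 166, 164, 166, 164, 163, 163, 165, 164, 164, 163, 165, 166, 164, 167, 176, 188]
[192, 196, 194, 194, 193, 193, 195, 194, 197, 189, 162, 117, 86, 84, 86, 87, 97, 104, 109, 110, 111, 109, 108, 108, 110] [106, 107, 105, 106, 105, 105, 107, 106, 101, 104, 141, 162, 167, 170, 181, 186, 186, 185, 186, 185]
200 [111, 113, 116, 116, 116, 117, 115, 117, 115, 127, 166, 189, 1
[... 796 characters left out ...]
, 173, 142, 118, 112, 104, 88, 76, 79, 81, 84]
[108, 109, 110, 110, 110, 113, 126, 149, 158, 156, 161, 162, 166, 166, 169, 168, 172, 172, 171, 173] [187, 186, 184, 182, 184, 186, 183, 165, 126, 102, 98, 97, 98, 100, 101, 102]
[34, 38, 34, 35, 35, 34, 39, 37, 33, 38, 38, 60, 117, 159, 171, 171, 170, 170, 170, 170] [182, 182, 185, 184, 183, 182, 184, 183, 163, 104, 44, 28, 28, 28, 24, 27, 27, 28, 26, 23]
outer rail [[0.3982, -0.3251, 0.074], [0.3931, -0.0894, 0.074], [0.6356, -0.0854, 0.074], [0.6373, -0.2933, 0.074]]
rib [[0.4736, -0.2464, 0.0995], [0.4737, -0.2332, 0.0995], [0.5534, -0.2474, 0.0995], [0.5533, -0.233, 0.0995]]
cover edges [[0.5093, -0.3014, 0.0695], [0.5097, -0.1843, 0.0695]]
```

```bash
python3 -m creep '[{"slide":[-0.4,-1.7,1],"angular":[0,0,0],"claw":1},{"slide":[-0.4,-1.7,2],"angular":[0,0,0],"claw":1},{"slide":[-0.4,-1.7,2],"angular":[0,0,0],"claw":1},{"slide":[0,0,2.5],"angular":[0,0,0],"claw":1},{"slide":[0,0,2.5],"angular":[0,0,0],"claw":1},{"slide":[0,0,2],"angular":[0,0,0],"claw":1},{"slide":[0,0,1.5],"angular":[0,0,0],"claw":1},{"slide":[0,0,1.2],"angular":[0,0,0],"claw":1},{"slide":[0,0,0.8],"angular":[0,0,0],"claw":1},{"slide":[0,0,0],"angular":[0,0,0],"claw":1}]' 30 && python3 -m creep '[{"slide":[0,0,0],"angular":[0,0,0],"claw":-1},{"slide":[0,0,0],"angular":[0,0,0],"claw":-1},{"slide":[0,0,0],"angular":[0,0,0],"claw":-1},{"slide":[0,0,0],"angular":[0,0,0],"claw":-1},{"slide":[0,0,0],"angular":[0,0,0],"claw":-1},{"slide":[0,0,0],"angular":[0,0,0],"claw":-1},{"slide":[0,0,0],"angular":[0,0,0],"claw":-1},{"slide":[0,0,0],"angular":[0,0,0],"claw":-1}]'
```

```text
t: 4.25
tcp_pos: [0.5126, -0.2382, 0.0748]
tool_rot: [-0.0, 1.0, 0.001, -0.002]
force: [-0.5, 0.4, -0.8]
finger_gap: 1.003
gripper_force: 0.0
t: 4.92
tcp_pos: [0.5137, -0.2409, 0.0769]
tool_rot: [-0.0, 1.0, -0.0, 0.0]
force: [-1.1, 0.8, 4.2]
finger_gap: 0.158
gripper_force: 30.5
```

Gripped (13.4 mm gap = rib). Slide open.

```bash
python3 -m creep '[{"slide":[0,0.5,0],"angular":[0,0,0],"claw":-1},{"slide":[0,1,0],"angular":[0,0,0],"claw":-1},{"slide":[0.02,1.2,0],"angular":[0,0,0],"claw":-1},{"slide":[0.02,1.2,0],"angular":[0,0,0],"claw":-1},{"slide":[0.02,1.2,0],"angular":[0,0,0],"claw":-1},{"slide":[0.02,1.2,0],"angular":[0,0,0],"claw":-1},{"slide":[0.02,1,0],"angular":[0,0,0],"claw":-1},{"slide":[0,0.6,0],"angular":[0,0,0],"claw":-1},{"slide":[0,0.3,0],"angular":[0,0,0],"claw":-1},{"slide":[0,0,0],"angular":[0,0,0],"claw":-1}]' && python3 -m creep '[{"slide":[0,0.2,0],"angular":[0,0,0],"claw":-1},{"slide":[0,0.2,0],"angular":[0,0,0],"claw":-1},{"slide":[0,0.2,0],"angular":[0,0,0],"claw":-1},{"slide":[0,0,0],"angular":[0,0,0],"claw":-1}]'
```

```text
t: 5.75
tcp_pos: [0.512, -0.1575, 0.0769]
tool_rot: [-0.0, 1.0, 0.0, -0.0]
force: [-2.8, 1.3, 7.1]
finger_gap: 0.155
gripper_force: 30.7
t: 6.08
tcp_pos: [0.512, -0.1535, 0.0769]
tool_rot: [-0.001, 1.0, -0.001, -0.0]
force: [-4.1, -4.5, 6.4]
finger_gap: 0.163
gripper_force: 30.4
```

```bash
python3 -m creep '[{"slide":[0,0.2,0],"angular":[0,0,0],"claw":-1},{"slide":[0,0.2,0],"angular":[0,0,0],"claw":-1},{"slide":[0,0,0],"angular":[0,0,0],"claw":-1}]'
```

```text
t: 6.33
tcp_pos: [0.5121, -0.1534, 0.077]
tool_rot: [-0.002, 1.0, -0.004, -0.0]
force: [-8.8, -18.0, 4.4]
finger_gap: 0.16
gripper_force: 30.6
```

Hard stop at y=-0.1534 → seat line y≈-0.265. Back off, release, lift, look.

```bash
python3 -m creep '[{"slide":[0,-0.4,0],"angular":[0,0,0],"claw":-1},{"slide":[0,0,0],"angular":[0,0,0],"claw":1},{"slide":[0,0,0],"angular":[0,0,0],"claw":1},{"slide":[0,0,0],"angular":[0,0,0],"claw":1},{"slide":[0,0,0],"angular":[0,0,0],"claw":1},{"slide":[0,0,0],"angular":[0,0,0],"claw":1},{"slide":[0,0,-2],"angular":[0,0,0],"claw":1},{"slide":[0,0,-3],"angular":[0,0,0],"claw":1},{"slide":[0,0,-3],"angular":[0,0,0],"claw":1},{"slide":[0,0,-3],"angular":[0,0,0],"claw":1}]' && python3 -m creep '[{"slide":[0,-2,-2],"angular":[0,0,0],"claw":1},{"slide":[0,-2.5,-1],"angular":[0,0,0],"claw":1},{"slide":[0,-2.5,-1],"angular":[0,0,0],"claw":1},{"slide":[0,-1.5,-1],"angular":[0,0,0],"claw":1},{"slide":[0,0,0],"angular":[0,0,0],"claw":1},{"slide":[0,0,0],"angular":[0,0,0],"claw":1}]'; python3 - <<'E'
from h import *
s=manip.sense(); im=viewer.snapshot("wrist"); cv2.imwrite("pics/w3.png",im); np.save("s3.npy",s,allow_pickle=True)
E
```

```text
t: 7.17
tcp_pos: [0.5121, -0.1519, 0.187]
tool_rot: [0.0, 1.0, 0.0, -0.001]
force: [-0.2, -1.2, -0.2]
finger_gap: 0.998
gripper_force: 0.0
t: 7.67
tcp_pos: [0.5124, -0.2377, 0.2364]
tool_rot: [0.001, 1.0, 0.0, 0.0]
force: [0.5, 0.8, -0.2]
finger_gap: 1.004
gripper_force: 0.0
```

View pics/w3.png

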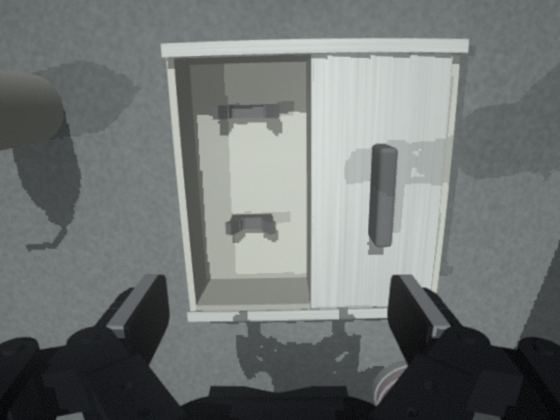

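Cover is open; wide cradle around (249,110), narrow around (251,222), as expected. Check seat line, then plan the pipette grasp.

```bash
python3 - <<'E'
from h import *
s=np.load("s3.npy",allow_pickle=True).item(); P=lambda uv,z:plane("wrist",uv,z,s).round(4).tolist()
print("wide",P([[219,111],[281,110]],.031),"narrow",P([[226,226],[276,224]],.035),"rib",P([[373,146],[393,146],[372,244],[391,244]],.0995))
print("rails",P([[162,45],[468,40],[188,320]],.074))
g=cv2.imread("pics/w3.png",0).astype(int)
for v in(108,114,218,228): print(v,g[v,210:300].tolist())
y=np.radians(38.6); print("grasp",np.array([.5017,.2253])-.027*np.array([np.cos(y),np.sin(y)]))
plan((.48,.208,.231),218.6,20)
E
```

```text
wide [[0.4496, -0.2895, 0.031], [0.449, -0.2338, 0.031]] narrow [[0.5571, -0.2868, 0.035], [0.5552, -0.2386, 0.035]] rib [[0.4732, -0.1662, 0.0995], [0.4731, -0.1511, 0.0995], [0.5509, -0.1617, 0.0995], [0.551, -0.1463, 0.0995]]
rails [[0.3985, -0.3249, 0.074], [0.3935, -0.0898, 0.074], [0.6366, -0.321, 0.074]]
108 [99, 101, 100, 102, 103, 103, 102, 95, 79, 77, 76, 75, 77, 75, 75, 76, 81, 87, 90, 74, 69, 77, 87, 83, 88, 88, 89, 92, 88, 90, 91, 89, 88, 91, 91, 89, 91, 92, 89, 90, 91, 94, 99, 112, 115, 115, 115, 116, 116, 116, 115, 118, 115, 109, 103, 103, 94, 93, 93, 97, 95, 94, 93, 96, 97, 94, 95, 97, 97, 101, 105, 105, 105, 105, 106, 105, 105, 107, 107, 105, 107, 109, 107, 108, 120, 129, 132, 129, 129, 131]
114 [99, 101, 100, 102, 100, 103, 104, 98, 86, 77, 76, 75, 78, 76, 77, 77, 79, 89, 99, 82, 73, 82, 98, 105, 112, 115, 113, 113, 113, 114, 113, 115, 114, 114, 115, 115, 113, 114, 115, 115, 114, 117, 113, 116, 115, 114, 115, 115, 116, 116, 117, 115, 113, 109, 107, 104, 97, 95, 94, 95, 96, 94, 96, 97, 96, 98, 98, 96, 106, 132, 155, 167, 168, 169, 169, 169, 167, 169, 172, 174, 175, 1
[... 721 characters left out ...]
4, 109, 104, 100, 100, 99, 99, 100, 96, 100, 101, 101, 103, 100, 104, 125, 170, 194, 198, 198, 197, 197, 198, 198, 196, 198, 200, 197, 196, 198, 198, 198, 198, 199, 197, 198, 197, 198, 198, 197]
grasp [0.48059895 0.20845525]
[0.16, 2.22, 0.03] [0.09, 2.23, 0.03] [0.01, 2.23, 0.03] [-0.06, 2.23, 0.03] [-0.14, 2.22, 0.03] [-0.21, 2.22, 0.03] [-0.29, 2.21, 0.03] [-0.36, 2.2, 0.03] [-0.44, 2.19, 0.03] [-0.51, 2.17, 0.03] [-0.58, 2.15, 0.02] [-0.66, 2.13, 0.02] [-0.73, 2.11, 0.02] [-0.8, 2.08, 0.02] [-0.87, 2.05, 0.02] [-0.94, 2.02, 0.02] [-1.0, 1.99, 0.02] [-1.07, 1.95, 0.02] [-1.14, 1.92, 0.02] [-1.2, 1.88, 0.02] ang [0.0001, -0.0, -0.0337] err [ 0.51188084 -0.23652923  0.23563609] pinch 0.0187
```

Seat ≈ (0.515,-0.264), tray yaw ≈ 1°. Going to the pipette.

```bash
python3 -m creep '[{"slide":[0.2,2.2,0],"angular":[0,0,-0.0337],"claw":1},{"slide":[0.1,2.2,0],"angular":[0,0,-0.0337],"claw":1},{"slide":[0,2.2,0],"angular":[0,0,-0.0337],"claw":1},{"slide":[-0.1,2.2,0],"angular":[0,0,-0.0337],"claw":1},{"slide":[-0.1,2.2,0],"angular":[0,0,-0.0337],"claw":1},{"slide":[-0.2,2.2,0],"angular":[0,0,-0.0337],"claw":1},{"slide":[-0.3,2.2,0],"angular":[0,0,-0.0337],"claw":1},{"slide":[-0.4,2.2,0],"angular":[0,0,-0.0337],"claw":1},{"slide":[-0.4,2.2,0],"angular":[0,0,-0.0337],"claw":1},{"slide":[-0.5,2.2,0],"angular":[0,0,-0.0337],"claw":1}]' >/dev/null && python3 -m creep '[{"slide":[-0.6,2.2,0],"angular":[0,0,-0.0337],"claw":1},{"slide":[-0.7,2.1,0],"angular":[0,0,-0.0337],"claw":1},{"slide":[-0.7,2.1,0],"angular":[0,0,-0.0337],"claw":1},{"slide":[-0.8,2.1,0],"angular":[0,0,-0.0337],"claw":1},{"slide":[-0.9,2.0,0],"angular":[0,0,-0.0337],"claw":1},{"slide":[-0.9,2,0],"angular":[0,0,-0.0337],"claw":1},{"slide":[-1,2,0],"angular":[0,0,-0.0337],"claw":1},{"slide":[-1.1,2,0],"angular":[0,0,-0.0337],"claw":1},{"slide":[-1.1,1.9,0],"angular":[0,0,-0.0337],"claw":1},{"slide":[-1.2,1.9,0],"angular":[0,0,-0.0337],"claw":1}]'>/dev/null; python3 -m creep '[{"slide":[0,0,2],"angular":[0,0,0],"claw":1},{"slide":[0,0,3],"angular":[0,0,0],"claw":1},{"slide":[0,0,2],"angular":[0,0,0],"claw":1},{"slide":[0,0,0],"angular":[0,0,0],"claw":1},{"slide":[0,0,0],"angular":[0,0,0],"claw":1}]'; python3 - <<'E'
from h import *
s=manip.sense(); im=viewer.snapshot("wrist"); cv2.imwrite("pics/w4.png",im); np.save("s4.npy",s,allow_pickle=True)
plan((.4806,.2085,.006),218.6,8)
E
```

```text
t: 9.8
tcp_pos: [0.478, 0.2066, 0.1649]
tool_rot: [-0.331, 0.944, 0.0, -0.002]
force: [-0.4, -0.1, -0.9]
finger_gap: 0.995
gripper_force: 0.0
[-0.03, 0.01, 2.0] [-0.03, 0.01, 2.0] [-0.03, 0.01, 2.0] [-0.03, 0.01, 2.0] [-0.03, 0.01, 2.0] [-0.03, 0.01, 2.0] [-0.03, 0.01, 2.0] [-0.03, 0.01, 2.0] ang [0.0001, -0.0002, 0.0001] err [0.4794067  0.2066003  0.16611911] pinch 0.0187
```

View pics/w4.png

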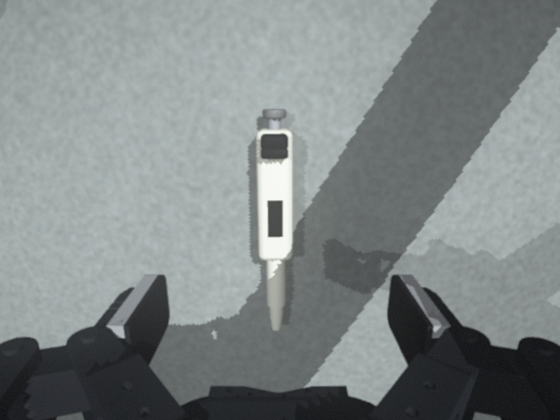

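Pipette is vertical in the image (button (274,109), tip (277,331), handle front end (275,260)), aligned with the fingers.

```bash
python3 - <<'E'
from h import *
s=np.load("s4.npy",allow_pickle=True).item()
p=plane("wrist",[[274,108],[277,331]],.013,s); d=p[1]-p[0]; y=np.arctan2(d[1],d[0]);print(np.linalg.norm(d),np.degrees(y)); c=p.mean(0)
g=c-.027*np.array([np.cos(y),np.sin(y),0]);print("c",c,"g",g)
h=plane("wrist",[[275,260]],.02,s)[0]; print("front end 25:",(h-c)@d/np.linalg.norm(d))
plan((g[0],g[1],.006),218.6,8)
E
```

```text
0.19454360658629913 39.27617247945607
c [0.5026842  0.22497101 0.013     ] g [0.4817834  0.20787841 0.013     ]
front end 25: 0.024300712075406385
[-0.04, -0.01, 2.0] [-0.04, -0.01, 2.0] [-0.04, -0.01, 2.0] [-0.03, -0.01, 2.0] [-0.03, -0.01, 2.0] [-0.03, -0.01, 2.0] [-0.03, -0.01, 2.0] [-0.03, -0.01, 2.0] ang [0.0001, -0.0002, 0.0001] err [0.4794067  0.2066003  0.16611911] pinch 0.0187
```

```bash
python3 -m creep '[{"slide":[-0.3,0,2],"angular":[0,0,0],"claw":1},{"slide":[0,0,2.5],"angular":[0,0,0],"claw":1},{"slide":[0,0,2.5],"angular":[0,0,0],"claw":1},{"slide":[0,0,2.5],"angular":[0,0,0],"claw":1},{"slide":[0,0,2.5],"angular":[0,0,0],"claw":1},{"slide":[0,0,2],"angular":[0,0,0],"claw":1},{"slide":[0,0,1.2],"angular":[0,0,0],"claw":1},{"slide":[0,0,0.6],"angular":[0,0,0],"claw":1},{"slide":[0,0,0],"angular":[0,0,0],"claw":1},{"slide":[0,0,0],"angular":[0,0,0],"claw":1}]' 40 && python3 -m creep '[{"slide":[0,0,0],"angular":[0,0,0],"claw":-1},{"slide":[0,0,0],"angular":[0,0,0],"claw":-1},{"slide":[0,0,0],"angular":[0,0,0],"claw":-1},{"slide":[0,0,0],"angular":[0,0,0],"claw":-1},{"slide":[0,0,0],"angular":[0,0,0],"claw":-1},{"slide":[0,0,0],"angular":[0,0,0],"claw":-1},{"slide":[0,0,0],"angular":[0,0,0],"claw":-1},{"slide":[0,0,0],"angular":[0,0,0],"claw":-1}]'
```

```text
t: 10.68
tcp_pos: [0.4836, 0.2081, 0.0093]
tool_rot: [-0.33, 0.944, -0.0, 0.001]
force: [-0.3, -0.1, -0.5]
finger_gap: 0.996
gripper_force: 0.0
t: 11.35
tcp_pos: [0.483, 0.2079, 0.009]
tool_rot: [-0.33, 0.944, -0.0, 0.001]
force: [-0.5, -0.0, 5.5]
finger_gap: 0.317
gripper_force: 41.3
```

Gripped (27 mm gap). Lift and plan transfer.

```bash
python3 -m creep '[{"slide":[0,0,-0.5],"angular":[0,0,0],"claw":-1},{"slide":[0,0,-1],"angular":[0,0,0],"claw":-1},{"slide":[0,0,-2],"angular":[0,0,0],"claw":-1},{"slide":[0,0,-2.5],"angular":[0,0,0],"claw":-1},{"slide":[0,0,-3],"angular":[0,0,0],"claw":-1},{"slide":[0,0,-3],"angular":[0,0,0],"claw":-1},{"slide":[0,0,-3],"angular":[0,0,0],"claw":-1},{"slide":[0,0,-2],"angular":[0,0,0],"claw":-1},{"slide":[0,0,0],"angular":[0,0,0],"claw":-1},{"slide":[0,0,0],"angular":[0,0,0],"claw":-1}]'; python3 - <<'E'
from h import *
s=manip.sense();print(s["force"],s["finger_gap"])
cv2.imwrite("pics/w5.png",viewer.snapshot("wrist"))
plan((.489,-.2645,.179),181,20)
E
```

```text
t: 12.18
tcp_pos: [0.4829, 0.208, 0.1796]
tool_rot: [-0.33, 0.944, -0.0, 0.001]
force: [-0.4, 0.7, -2.4]
finger_gap: 0.321
gripper_force: 40.5
[-0.38341434  0.68680845 -2.40197968] 0.32057379493235566
[1.44, -1.87, -0.0] [1.38, -1.91, -0.0] [1.32, -1.96, -0.0] [1.25, -2.0, -0.0] [1.19, -2.04, -0.0] [1.12, -2.08, -0.0] [1.05, -2.11, -0.0] [0.98, -2.15, -0.0] [0.91, -2.18, -0.0] [0.84, -2.21, -0.0] [0.77, -2.23, -0.0] [0.69, -2.26, -0.0] [0.62, -2.28, -0.0] [0.54, -2.3, -0.0] [0.47, -2.31, -0.0] [0.39, -2.33, -0.0] [0.31, -2.34, -0.0] [0.24, -2.35, -0.0] [0.16, -2.36, -0.0] [0.08, -2.36, -0.0] ang [0.0, -0.0, 0.0328] err [0.48182557 0.20771498 0.17821247] pinch 0.0187
```

View pics/w5.png

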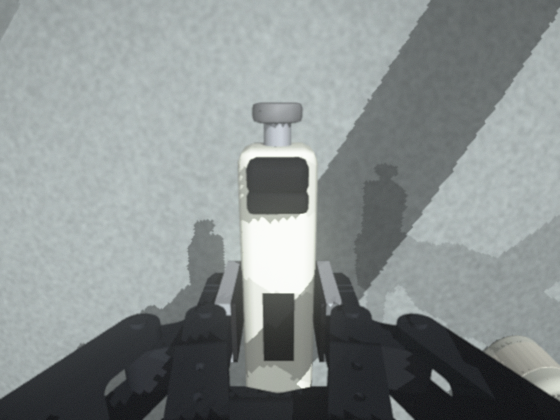

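Pipette is held straight between the pads (button (278,110), hook (278,185)). Check the pitch by the predicted button pixel, and transfer.

```bash
python3 - <<'E'
from h import *
s=manip.sense();M=R.from_quat(s["tool_rot"]).as_matrix()
tp=lambda x,z,y=0: np.array(s["tcp_pos"])+M@np.array([-(x+.026),y,-(z-.009)])
# button cap ends, hook top front/back corners, level pipette
print(proj("wrist",[tp(-.095,.013),tp(-.060,.036),tp(-.078,.036)],s).round(1).tolist())
for a in(.03,-.03):
    r=lambda x,z:tp(-.026+(x+.026)*np.cos(a)+(z-.02)*np.sin(a),.02+(z-.02)*np.cos(a)-(x+.026)*np.sin(a))
    print(a,proj("wrist",[r(-.095,.013),r(-.060,.036),r(-.078,.036)],s).round(1).tolist())
E
python3 -m creep '[{"slide":[1.4,-1.9,0],"angular":[0,0,0.0328],"claw":-1},{"slide":[1.4,-1.9,0],"angular":[0,0,0.0328],"claw":-1},{"slide":[1.3,-2,0],"angular":[0,0,0.0328],"claw":-1},{"slide":[1.2,-2,0],"angular":[0,0,0.0328],"claw":-1},{"slide":[1.2,-2,0],"angular":[0,0,0.0328],"claw":-1},{"slide":[1.1,-2.1,0],"angular":[0,0,0.0328],"claw":-1},{"slide":[1,-2.1,0],"angular":[0,0,0.0328],"claw":-1},{"slide":[1,-2.1,0],"angular":[0,0,0.0328],"claw":-1},{"slide":[0.9,-2.2,0],"angular":[0,0,0.0328],"claw":-1},{"slide":[0.8,-2.2,0],"angular":[0,0,0.0328],"claw":-1}]' >/dev/null; python3 -m creep '[{"slide":[0.8,-2.2,0],"angular":[0,0,0.0328],"claw":-1},{"slide":[0.7,-2.3,0],"angular":[0,0,0.0328],"claw":-1},{"slide":[0.6,-2.3,0],"angular":[0,0,0.0328],"claw":-1},{"slide":[0.5,-2.3,0],"angular":[0,0,0.0328],"claw":-1},{"slide":[0.5,-2.3,0],"angular":[0,0,0.0328],"claw":-1},{"slide":[0.4,-2.3,0],"angular":[0,0,0.0328],"claw":-1},{"slide":[0.3,-2.3,0],"angular":[0,0,0.0328],"claw":-1},{"slide":[0.2,-2.3,0],"angular":[0,0,0.0328],"claw":-1},{"slide":[0.2,-2.3,0],"angular":[0,0,0.0328],"claw":-1},{"slide":[0.1,-2.3,0],"angular":[0,0,0.0328],"claw":-1}]'; python3 -m creep '[{"slide":[0,0,0],"angular":[0,0,0],"claw":-1},{"slide":[0,0,0],"angular":[0,0,0],"claw":-1}]' ;python3 - <<'E'
from h import *
plan((.489,-.2645,.09),181,6)
E
```

```text
[[277.0, 107.3], [276.9, 220.1], [276.9, 164.9]]
0.03 [[277.0, 106.9], [276.9, 222.5], [276.9, 167.3]]
-0.03 [[277.0, 107.9], [276.9, 217.8], [276.9, 162.6]]
t: 13.9
tcp_pos: [0.4893, -0.2613, 0.1759]
tool_rot: [-0.008, 1.0, 0.002, -0.002]
force: [0.5, 0.5, -2.0]
finger_gap: 0.318
gripper_force: 40.5
t: 14.07
tcp_pos: [0.4896, -0.2615, 0.1761]
tool_rot: [-0.008, 1.0, 0.001, -0.002]
force: [-0.6, 0.5, -1.3]
finger_gap: 0.315
gripper_force: 40.4
[0.01, -0.05, 1.44] [0.01, -0.05, 1.44] [0.01, -0.05, 1.44] [0.01, -0.05, 1.44] [0.01, -0.05, 1.44] [0.01, -0.05, 1.44] ang [0.0005, -0.0005, -0.0004] err [ 0.48963364 -0.2615426   0.17612718] pinch 0.0187
```

```bash
python3 -m creep '[{"slide":[0,-0.35,1],"angular":[0,0,0],"claw":-1},{"slide":[0,0,2],"angular":[0,0,0],"claw":-1},{"slide":[0,0,2],"angular":[0,0,0],"claw":-1},{"slide":[0,0,2],"angular":[0,0,0],"claw":-1},{"slide":[0,0,1],"angular":[0,0,0],"claw":-1},{"slide":[0,0,0.6],"angular":[0,0,0],"claw":-1},{"slide":[0,0,0],"angular":[0,0,0],"claw":-1},{"slide":[0,0,0],"angular":[0,0,0],"claw":-1}]'; python3 - <<'E'
from h import *
P=[]
for i in range(4):
    im=viewer.snapshot("side" if i%2 else "scene"); cv2.imwrite(f"pics/p{i%2}.png",im); P.append(manip.sense()["tcp_pos"])
print(np.mean(P,0),P)
a=cv2.imread("pics/p0.png")[175:275,150:270];b=cv2.imread("pics/p1.png")[225:325,230:350]
cv2.imwrite("pics/c1.png",np.hstack([cv2.resize(x,(396,330),interpolation=cv2.INTER_CUBIC) for x in(a,b)]))
E
```

```text
t: 14.73
tcp_pos: [0.4911, -0.2644, 0.0923]
tool_rot: [-0.009, 1.0, 0.0, -0.0]
force: [0.4, 0.1, -1.5]
finger_gap: 0.313
gripper_force: 40.4
[ 0.49153623 -0.26497871  0.09318371] [array([ 0.49143648, -0.26476729,  0.09285386]), array([ 0.49158198, -0.26500003,  0.09318913]), array([ 0.49159144, -0.26506318,  0.09333822]), array([ 0.49153503, -0.26508432,  0.09335363])]
```

View pics/c1.png

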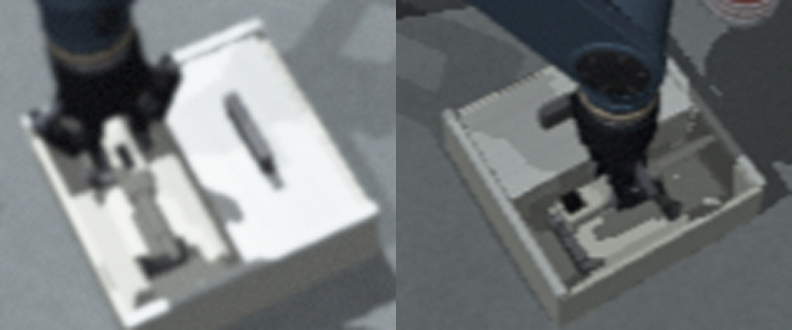

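Pipette hangs over the compartment, along the tray's x, hook up, handle at the wide-cradle end. Lower carefully.

```bash
python3 -m creep '[{"slide":[0.2,0,1],"angular":[0,0,0],"claw":-1},{"slide":[0,0,1.2],"angular":[0,0,0],"claw":-1},{"slide":[0,0,1.2],"angular":[0,0,0],"claw":-1},{"slide":[0,0,1],"angular":[0,0,0],"claw":-1},{"slide":[0,0,0.6],"angular":[0,0,0],"claw":-1},{"slide":[0,0,0.4],"angular":[0,0,0],"claw":-1},{"slide":[0,0,0],"angular":[0,0,0],"claw":-1}]'; python3 -m creep '[{"slide":[0,0,0.3],"angular":[0,0,0],"claw":-1},{"slide":[0,0,0.2],"angular":[0,0,0],"claw":-1},{"slide":[0,0,0.2],"angular":[0,0,0],"claw":-1},{"slide":[0,0,0.2],"angular":[0,0,0],"claw":-1},{"slide":[0,0,0.1],"angular":[0,0,0],"claw":-1},{"slide":[0,0,0],"angular":[0,0,0],"claw":-1}]'
```

```text
t: 15.52
tcp_pos: [0.4885, -0.2644, 0.0374]
tool_rot: [-0.009, 1.0, 0.0, -0.001]
force: [0.5, -0.2, -1.5]
finger_gap: 0.317
gripper_force: 40.5
t: 16.02
tcp_pos: [0.4888, -0.2647, 0.0282]
tool_rot: [-0.009, 1.0, 0.0, -0.0]
force: [-0.7, 0.6, -2.0]
finger_gap: 0.314
gripper_force: 40.5
```

```bash
for i in 1 2; do python3 -m creep '[{"slide":[0,0,0.1],"angular":[0,0,0],"claw":-1},{"slide":[0,0,0.1],"angular":[0,0,0],"claw":-1},{"slide":[0,0,0],"angular":[0,0,0],"claw":-1}]' | egrep 'tcp|force:'; done
```

```text
tcp_pos: [0.4889, -0.2647, 0.0262]
force: [0.8, 0.4, -1.8]
gripper_force: 40.5
tcp_pos: [0.4888, -0.2646, 0.0241]
force: [-0.3, -0.3, -1.6]
gripper_force: 40.5
```

```bash
for i in 1 2; do python3 -m creep '[{"slide":[0,0,0.1],"angular":[0,0,0],"claw":-1},{"slide":[0,0,0],"angular":[0,0,0],"claw":-1}]' | egrep 'tcp|force:'; done
```

```text
tcp_pos: [0.4889, -0.2646, 0.0232]
force: [-0.1, -0.3, -2.1]
gripper_force: 40.5
tcp_pos: [0.4889, -0.2647, 0.023]
force: [-1.1, 0.3, 3.8]
gripper_force: 41.1
```

Seated (3.8 N contact). Release gently and go up.

```bash
python3 -m creep '[{"slide":[0,0,0],"angular":[0,0,0],"claw":-0.3},{"slide":[0,0,0],"angular":[0,0,0],"claw":-0.2},{"slide":[0,0,0],"angular":[0,0,0],"claw":-0.1},{"slide":[0,0,0],"angular":[0,0,0],"claw":0},{"slide":[0,0,0],"angular":[0,0,0],"claw":0.1},{"slide":[0,0,0],"angular":[0,0,0],"claw":0.1}]' 20; python3 -m creep '[{"slide":[0,0,-0.5],"angular":[0,0,0],"claw":0.1},{"slide":[0,0,-1],"angular":[0,0,0],"claw":0.1},{"slide":[0,0,-2],"angular":[0,0,0],"claw":0.1},{"slide":[0,0,-3],"angular":[0,0,0],"claw":0.1},{"slide":[0,0,-3],"angular":[0,0,0],"claw":0.1},{"slide":[0,0,-3],"angular":[0,0,0],"claw":0.1},{"slide":[0,0,-3],"angular":[0,0,0],"claw":1},{"slide":[0,0,-3],"angular":[0,0,0],"claw":1},{"slide":[0,0,-1.5],"angular":[0,0,0],"claw":1},{"slide":[0,0,0],"angular":[0,0,0],"claw":1}]'; python3 -m creep '[{"slide":[0,2.5,0],"angular":[0,0,0],"claw":1},{"slide":[0,2.5,0],"angular":[0,0,0],"claw":1},{"slide":[0,0,0],"angular":[0,0,0],"claw":1},{"slide":[0,0,0],"angular":[0,0,0],"claw":1}]'; python3 - <<'E'
from h import *
s=manip.sense(); im=viewer.snapshot("wrist"); cv2.imwrite("pics/w6.png",im); np.save("s6.npy",s,allow_pickle=True)
E
```

```text
t: 17.35
tcp_pos: [0.4889, -0.2647, 0.0222]
tool_rot: [-0.009, 1.0, -0.0, -0.0]
force: [-1.0, -0.4, 0.3]
finger_gap: 0.553
gripper_force: 0.0
t: 18.18
tcp_pos: [0.491, -0.2662, 0.2275]
tool_rot: [-0.009, 1.0, -0.003, 0.004]
force: [1.1, 1.1, -1.1]
finger_gap: 0.997
gripper_force: 0.0
t: 18.52
tcp_pos: [0.4872, -0.2131, 0.2217]
tool_rot: [-0.01, 1.0, 0.001, -0.001]
force: [-0.7, -1.4, 0.0]
finger_gap: 1.002
gripper_force: 0.0
```

View pics/w6.png

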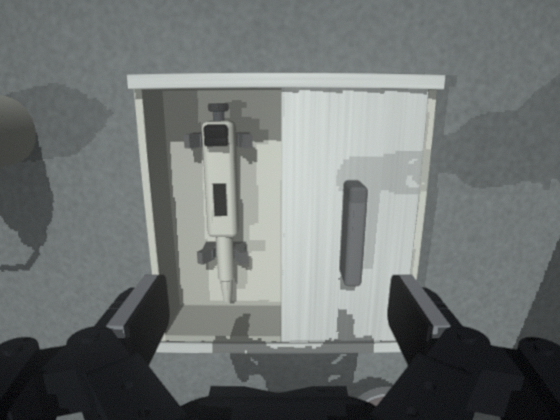

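Pipette sits in both cradles, hook up: button (218,103), tip (230,303), rib top (343..367,182)-(340..360,285). Verify numerically.

```bash
python3 - <<'E'
from h import *
s=np.load("s6.npy",allow_pickle=True).item(); P=lambda uv,z:plane("wrist",uv,z,s)
p=P([[218,103],[230,303]],.027); d=p[1]-p[0]; print(p.round(4).tolist(),np.linalg.norm(d),np.arctan2(d[1],d[0]))
h=P([[205,180],[236,180],[207,220],[239,220]],.033);print(h.round(4).tolist())
r=P([[128,77],[445,76],[163,352],[398,352]],.074);print(r.round(4).tolist())
im=cv2.imread("pics/w6.png",0).astype(int)
print(im[200,195:250].tolist(),im[150,195:250].tolist(),im[230,335:372].tolist())
print(P([[344,182],[361,182],[342,280],[358,280]],.0995).round(4).tolist())
E
```

```text
[[0.4179, -0.2653, 0.027], [0.6122, -0.2581, 0.027]] 0.19445340826889276 0.03719017579621855
[[0.485, -0.2775, 0.033], [0.4845, -0.2496, 0.033], [0.5226, -0.2769, 0.033], [0.522, -0.2473, 0.033]]
[[0.3991, -0.3252, 0.074], [0.3935, -0.0892, 0.074], [0.638, -0.3151, 0.074], [0.6343, -0.0984, 0.074]]
[169, 168, 167, 167, 169, 167, 167, 168, 180, 188, 180, 168, 178, 186, 194, 197, 197, 177, 133, 78, 58, 59, 59, 60, 60, 60, 60, 60, 63, 60, 68, 103, 157, 190, 194, 189, 180, 169, 158, 141, 117, 98, 92, 94, 102, 105, 114, 145, 164, 172, 171, 171, 170, 172, 169] [100, 97, 100, 98, 99, 98, 104, 129, 158, 177, 184, 184, 170, 155, 132, 125, 125, 124, 122, 124, 125, 123, 124, 123, 123, 123, 124, 124, 122, 124, 123, 125, 124, 125, 145, 162, 157, 142, 120, 96, 86, 90, 95, 100, 101, 99, 101, 100, 102, 103, 101, 102, 101, 102, 101] [202, 204, 202, 201, 201, 181, 127, 83, 72, 74, 74, 74, 87, 99, 107, 110, 112, 107, 111, 112, 112, 113, 112, 112, 110, 112, 111, 105, 98, 105, 143, 171, 174, 172, 172, 173, 172]
[[0.4707, -0.1649, 0.0995], [0.4705, -0.1526, 0.0995], [0.5484, -0.1611, 0.0995], [0.5482, -0.1485, 0.0995]]
```

Pipette is within tolerance (centre ≈(0.515,-0.262), yaw ≈0.037 vs tray ≈0.02). Grip the rib.

```bash
python3 -m creep '[{"slide":[-1.2,2.8,0],"angular":[0,0,0],"claw":1},{"slide":[-1.2,2.8,0],"angular":[0,0,0],"claw":1},{"slide":[0,0,2],"angular":[0,0,0],"claw":1},{"slide":[0,0,2.5],"angular":[0,0,0],"claw":1},{"slide":[0,0,2.5],"angular":[0,0,0],"claw":1},{"slide":[0,0,2.5],"angular":[0,0,0],"claw":1},{"slide":[0,0,2.5],"angular":[0,0,0],"claw":1},{"slide":[0,0,1.5],"angular":[0,0,0],"claw":1},{"slide":[0,0,0.8],"angular":[0,0,0],"claw":1},{"slide":[0,0,0],"angular":[0,0,0],"claw":1}]' 30; python3 -m creep '[{"slide":[0,0,0],"angular":[0,0,0],"claw":-1},{"slide":[0,0,0],"angular":[0,0,0],"claw":-1},{"slide":[0,0,0],"angular":[0,0,0],"claw":-1},{"slide":[0,0,0],"angular":[0,0,0],"claw":-1},{"slide":[0,0,0],"angular":[0,0,0],"claw":-1},{"slide":[0,0,0],"angular":[0,0,0],"claw":-1},{"slide":[0,0,0],"angular":[0,0,0],"claw":-1},{"slide":[0,0,0],"angular":[0,0,0],"claw":-1}]'
```

```text
t: 19.4
tcp_pos: [0.5101, -0.1586, 0.0772]
tool_rot: [-0.008, 1.0, 0.001, -0.002]
force: [-0.2, 0.6, 0.6]
finger_gap: 0.999
gripper_force: 0.0
t: 20.07
tcp_pos: [0.5114, -0.1582, 0.0801]
tool_rot: [-0.009, 1.0, -0.0, 0.0]
force: [-0.6, 1.2, 5.7]
finger_gap: 0.154
gripper_force: 33.4
```

```bash
python3 -m creep '[{"slide":[0,-0.5,0],"angular":[0,0,0],"claw":-1},{"slide":[0,-1,0],"angular":[0,0,0],"claw":-1},{"slide":[0,-1.4,0],"angular":[0,0,0],"claw":-1},{"slide":[0,-1.5,0],"angular":[0,0,0],"claw":-1},{"slide":[0,-1.5,0],"angular":[0,0,0],"claw":-1},{"slide":[0,-1.5,0],"angular":[0,0,0],"claw":-1},{"slide":[0,-1.2,0],"angular":[0,0,0],"claw":-1},{"slide":[0,-0.9,0],"angular":[0,0,0],"claw":-1},{"slide":[0,-0.5,0],"angular":[0,0,0],"claw":-1},{"slide":[0,-0.2,0],"angular":[0,0,0],"claw":-1}]'; python3 -m creep '[{"slide":[0,-0.2,0],"angular":[0,0,0],"claw":-1},{"slide":[0,-0.2,0],"angular":[0,0,0],"claw":-1},{"slide":[0,-0.2,0],"angular":[0,0,0],"claw":-1},{"slide":[0,0,0],"angular":[0,0,0],"claw":-1}]'
```

```text
t: 20.9
tcp_pos: [0.5134, -0.2614, 0.0801]
tool_rot: [-0.008, 1.0, -0.0, 0.001]
force: [0.3, 2.0, 6.4]
finger_gap: 0.157
gripper_force: 33.4
t: 21.23
tcp_pos: [0.5135, -0.2656, 0.0801]
tool_rot: [-0.008, 1.0, 0.0, 0.001]
force: [1.7, 3.0, 5.6]
finger_gap: 0.158
gripper_force: 33.5
```

```bash
python3 -m creep '[{"slide":[0,-0.2,0],"angular":[0,0,0],"claw":-1},{"slide":[0,-0.2,0],"angular":[0,0,0],"claw":-1},{"slide":[0,0,0],"angular":[0,0,0],"claw":-1}]'
```

```text
t: 21.48
tcp_pos: [0.5134, -0.2657, 0.0801]
tool_rot: [-0.008, 1.0, 0.004, 0.0]
force: [3.3, 12.7, 9.2]
finger_gap: 0.155
gripper_force: 34.0
```

Hard stop at travel −0.1123 m from the open stop: fully shut. Relax, release, rise.

```bash
python3 -m creep '[{"slide":[0,0.3,0],"angular":[0,0,0],"claw":-1},{"slide":[0,0,0],"angular":[0,0,0],"claw":1},{"slide":[0,0,0],"angular":[0,0,0],"claw":1},{"slide":[0,0,0],"angular":[0,0,0],"claw":1},{"slide":[0,0,0],"angular":[0,0,0],"claw":1},{"slide":[0,0,-1],"angular":[0,0,0],"claw":1},{"slide":[0,0,-3],"angular":[0,0,0],"claw":1},{"slide":[0,0,-4],"angular":[0,0,0],"claw":1},{"slide":[0,0,-4],"angular":[0,0,0],"claw":1},{"slide":[0,0,-3],"angular":[0,0,0],"claw":1}]'; python3 -m creep '[{"slide":[0,2.5,0],"angular":[0,0,0],"claw":1},{"slide":[0,2.5,0],"angular":[0,0,0],"claw":1},{"slide":[0,0,0],"angular":[0,0,0],"claw":1},{"slide":[0,0,0],"angular":[0,0,0],"claw":1}]'; python3 - <<'E'
from h import *
cv2.imwrite("pics/w7.png",viewer.snapshot("wrist"))
E
```

```text
t: 22.32
tcp_pos: [0.5135, -0.2681, 0.233]
tool_rot: [-0.008, 1.0, -0.001, 0.001]
force: [0.8, -0.3, 0.8]
finger_gap: 0.998
gripper_force: 0.0
t: 22.65
tcp_pos: [0.5118, -0.2164, 0.2302]
tool_rot: [-0.009, 1.0, -0.0, 0.0]
force: [0.0, 0.0, -0.1]
finger_gap: 0.999
gripper_force: 0.0
```

View pics/w7.png

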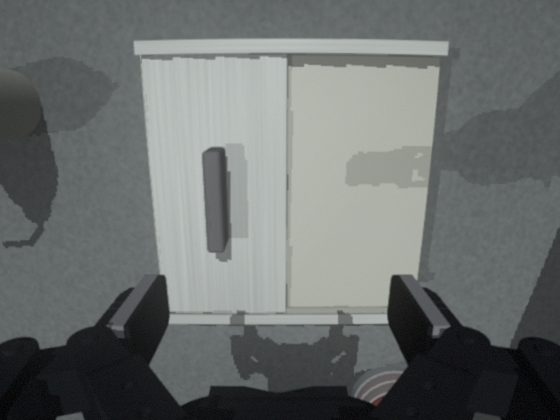

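The cover spans from the compartment's outer wall (x≈143) to the deck (x≈288), with no gap: shut.

```bash
python3 -c "
from station import ticket
print(ticket.sign_off())"
```

```text
the job is handed in; nothing more can be done
None
```

I laid the pipette in both cradles with the hook up and the handle in the wide one, slid the cover fully shut, and handed the job in at about 22.7 s of the 64 s; no verdict came back.

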